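# Uncover the test socket and park its cap

## Task

Get the tester ready for the next device: gently squeeze the two side tabs of the socket's cap together, keep them in and turn the cap anticlockwise until you feel it come up against its stop, without forcing it, then lift it straight off. Park the cap upright, pushed fully down, in the empty cup beside the socket and let go, leaving the other things on the bench alone.

Things in the scene. Friction and masses are not known exactly. Their poses are not given: they have to be found in the camera images.
- cap: Grey plastic cap, 46 mm tall, 0.1 to 0.18 kg, locked in the socket at the start. Origin: centre of its foot (d 36, down in the socket); z up. A flat disc, d 68, lies 18.5 to 22 mm above the origin; on it stands a grip block, 36 mm along x by 44 mm along y, up to 46 mm, with a ribbed black tab on its +y and -y sides. Opens anticlockwise seen from above.
- tabs_mid (a point): Midpoint between the cap's tabs, 34.6 mm above the cap's origin. Each tab is 26 mm wide (x), 23 mm tall. Outer faces 66 mm apart along y at rest; each goes in up to 9 mm against a spring: 4 N at rest, 12 N at 4 mm, 22 N at 9 mm. It carries a latch tooth lower down, 60 mm over both at rest: free of the socket's notch, and able to enter the cup, only when each tab is in by 4 mm or more.
- lugs_mid (a point): Midpoint between the cap's two bayonet lugs (+x and -x, 49 mm across), 2 mm above the cap's origin. Turned anticlockwise 0.55 to 1.45 rad, different each time and not told by any pose, they meet a hard stop; only there (at most 0.1 rad short) can the cap lift out. Gripped gently and centrally it turns with under 0.15 N m; 0.25 N m means the stop (or a latch still in).
- socket: Round test socket on the tester's plate: grey shell d 68, 26 mm high, with a latch notch in its rim on +y and -y, on a d 80 flange; z up, origin at the centre of the flange's underside. Locked, the cap's origin is 8 mm above it on the same axis (2 mm side play), their x axes agree within 0.04 rad. The brass bayonet ring inside is clamped up to 0.4 rad either way of its mean turn.
- socket_mouth (a point): Centre of the socket's rim, 26 mm above its origin; the cap's disc is just above it. A sprung contact block inside pushes the cap up with 6 N (3 mm travel). The cap's lugs are brittle: all contact forces between cap and socket, added up, must stay below 45 N, pressing down included; 11 N are there at rest, 0.25 N m on the stop makes about 25 N.
- cup: Empty parking cup on the same plate beside the socket: grey, open-topped, outer d 64, bore d 56, 21 mm high, floor 3 mm; z up, origin at the centre of its underside. The cap enters with its tabs squeezed, at any turn. Fully down its foot is on the floor (cap origin 3 mm above the cup's), its disc level with the rim; let go, its teeth grip the bore.
- tester: Grey tester console, 230 mm (x) by 310 mm (y), plate 65 mm above the bench; a 22 mm high display strip runs along its +x edge. Fixed. Origin: centre of its underside.
- breaker: Finished white circuit breaker standing loose on the bench, 75 x 36 x 79 mm. Origin: centre of its underside. Leave it.
- screwdriver: Screwdriver lying loose on the bench, 190 mm, along its x. Leave it.
- parts_tray: Clear open tray of small parts, loose on the bench, 120 x 90 x 32 mm. Origin: centre of its underside. Leave it.
Mind the look-alikes: they are no part of the job. Leave any yellow look-alike of the cap alone.

How it is judged:
On the way, in this order (a step that is already met when the one before it is completed fails the run):
1. the cap has been turned by 26 degrees or more while still down in the socket (angle between the x axis of cap and the x axis of socket, either way round above 0.45 rad and z of cap in the frame of socket below 0.02 m and horizontal distance between cap and socket below 0.006 m), for 0.05 s.
2. the cap has been lifted clear of the socket, upright (z of cap in the frame of socket above 0.035 m and angle between cap's own z axis and vertical below 0.25 rad), for 0.1 s.
At the end, for the whole second after the job is handed in: the cap stands in the parking cup: centred within 5 mm, fully down (its foot no more than 3 mm above the cup's floor), upright within 4 degrees, at rest and let go (horizontal distance between cap and cup below 0.005 m and z of cap in the frame of cup below 0.006 m and angle between cap's own z axis and vertical below 0.07 rad and linear speed of cap below 0.02 m/s); the robot touches nothing.
It fails at once if the cap is forced in the socket (turned hard onto its stop, turned or pulled while latched, pressed down hard or pushed sideways) (contact force between cap and socket above 45 N).
It fails at once if the breaker, the screwdriver or the parts tray is moved by over 20 mm (distance of any of breaker, screwdriver, parts_tray from where it was at the start of the episode above 0.02 m).
It also fails if it takes over 59 s, if anything falls off the work surface, if the arm or the gripper's body presses on something with over 40 N, if the wrist force passes 120 N, or if a joint passes its speed limit or range.

## Robot

A 6-joint arm with a two-finger parallel gripper is mounted at the origin on the work surface. World frame = base frame: x ahead of the robot, y to its left, z up, the work surface at z = 0. Lengths are in m, angles in rad, forces in N, time in s.
With the tool pointing down it reaches from about 0.3 to 0.75 m from the base axis. Payload 8.5 kg.
Tool frame: the origin (TCP) lies between the finger pads; the fingertips stand 19 mm ahead of it and the grasp point (between the pads) is the TCP; z points along the fingers, y is the direction in which the jaws open and shut (so a half turn about z gives the same grasp; the last joint's range is limited). The gripper opens to 85 mm and grips with 20 to 120 N. Pads are 22 mm wide; open, the fingers measure 114 mm over their backs; the gripper's body (76 mm by 85 mm) begins 54 mm behind the grasp point. The pads swing forward as they close: fully open they stand 13 mm farther back than shut.
Start: joints at [1.073, 0.381, 1.297, -0, 1.464, -0.215], TCP at [0.153, 0.528, 0.25] pointing down, gripper open.
Joint ranges: [-3.11, 3.11], [-0.89, 2.33], [0.22, 2.48], [-1.42, 4.56], [0.17, 2.85], [-2.88, 2.88]. Speed limits (rad/s): [2.39, 2.39, 3.14, 3.14, 3.14, 3.14].

## Interface

Orientations are given as a rotation vector (axis times angle).
In Python, from rig import monitor, imaging, robot gives the robot as it stands.
- The arm moves only by the shell command python3 -m jog 'ROWS' [FORCE]. ROWS is JSON, a list of rows, each a list of 7 numbers: the shift along the tool's x, y, z in mm, then the turn, a rotation vector about the tool's x, y, z in rad, then the closure, from -1 (fully open) to 1 (shut), so that 0 is half open. In form: [[tx, ty, tz, wx, wy, wz, fingers], ...]. A call has 1 to 8 rows; each row is the pose to reach, as a shift and turn from the pose commanded when the call began, along the tool's axes at that moment; what a row does not reach only later rows make up. A row lasts 1/12 s, in which the tool goes at most 41.7 mm and 7.16 degrees, less where a joint would pass 70% of its speed; a pose out of reach is approached as far as the arm can. A call with a gripper value outside its range is refused whole. The fingers move at their own pace and stop on an object; FORCE is the grip in N (left out, the last holds). Time passes only in rows, so rows that repeat a pose let the fingers close. It gives the time, the measured TCP pose, the force and the opening at its end, in the units of the state.
- monitor.state(): the state, without advancing time (a new reading comes with each control period).
- imaging.camera(name): name is "side" or "top"; returns (picture, depth): 400x640x3 uint8, red, green, blue; 400x640 float32, m along the optical axis (not along the pixel's ray), 0 where there is no reading.
- imaging.camera_params(name): a dict with "fx", "fy", "cx", "cy" (pixels), "dist" ([k1, k2, p1, p2, k3] as OpenCV has them; the pictures are not rectified), "R" (3x3) and "t" (3): a world point X has camera coordinates R X + t. Camera axes: x right, y down, z forward; pixel columns grow to the right and rows downward; lengths in m; the calibration is good to about 2 mm. A picture is of the moment at which its call begins. camera_params takes no time and is no camera call.
- robot.hand_in(): hands the job in, once; it reports no verdict.
The state is a dict: "time_s": time; "joints": joint angles; "qd": joint speeds; "joint_efforts": joint torques, N m; "position": TCP position; "eef_rot": TCP orientation; "contact_force": force on the tool from outside, world axes, zero at the start; "wrist_torque": the same for the moment, N m; "opening": finger opening in m.
Only numpy, scipy, OpenCV 4.12 (cv2) and the standard library are available. Lean on these libraries where they do the work, as an engineer would, in place of code of your own. Each camera call takes 0.05 s, during which the arm holds its last target.

## Working session

There is one attempt and no reset: what is moved stays moved. The work goes in short steps, Python scripts to look and compute and a shell command to move; the robot and the scene stay as the last step left them, time stands still between calls to the robot, and variables do not carry over. Pictures are saved under pics/ and viewed, and the job is handed in when it is done.

```bash
ls; mkdir -p pics
python3 - <<'E'
from rig import monitor, imaging, robot
import cv2, numpy as np
print(monitor.state())
for n in ("top","side"):
    p,d=imaging.camera(n); cv2.imwrite(f"pics/{n}0.png",p[:,:,::-1]); np.save(f"pics/{n}0_d.npy",d); np.save(f"pics/{n}0_p.npy",p)
    print(n,imaging.camera_params(n), (d>0).mean())
E
```

```text
pics
{'time_s': 0.0, 'joints': array([ 1.07268973e+00,  3.81209755e-01,  1.29826147e+00,  2.43275856e-05,
        1.46359528e+00, -2.15289429e-01]), 'qd': array([ 0.00065449, -0.000658  , -0.00196056, -0.0012684 ,  0.0004008 ,
        0.0005112 ]), 'joint_efforts': array([ 2.41075519e-03, -4.48459697e+01, -2.31280249e+01, -7.66015160e-05,
        4.75862733e-03, -1.00290822e-05]), 'position': array([0.15334664, 0.52791662, 0.24970413]), 'eef_rot': array([-4.42697331e-01, -3.10970145e+00,  2.15575545e-03]), 'contact_force': array([-0.10716653, -0.52232217, -0.21877628]), 'wrist_torque': array([ 0.00018111,  0.04120865, -0.04522395]), 'opening': 0.08538074054377218}
top {'fx': 378.74309243184933, 'fy': 378.74309243184933, 'cx': 314.9092323410112, 'cy': 199.19671232188605, 'dist': array([-0.00264005,  0.        ,  0.        ,  0.        ,  0.        ]), 'R': array([[-0.00547735, -0.99997854,  0.00359468],
       [-0.99187431,  0.00497598, -0.12712429],
       [ 0.12710368, -0.00426178, -0.99188028]]), 't': array([0.03721047, 0.6182396 , 1.1781968 ])} 0.99596484375
side {'fx': 411.6248708126456, 'fy': 411.6248708126456, 'cx': 322.69498504315436, 'cy': 199.98562195210368, 'dist': array([-0.06634635,  0.        ,  0.        ,  0.        ,  0.        ]), 'R': array([[ 0.86732979, -0.49773031,  0.00189058],
       [-0.26726492, -0.46892539, -0.84183041],
       [ 0.41989105,  0.7296393 , -0.53973882]]), 't': array([-0.53718393,  0.25945131,  0.94605966])} 0.996171875
```

View pics/top0.png

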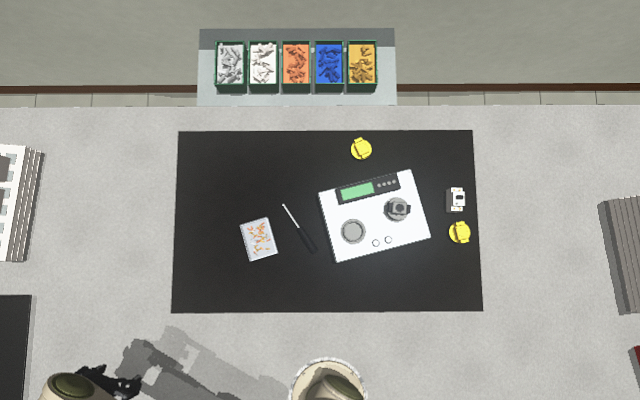

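View pics/side0.png

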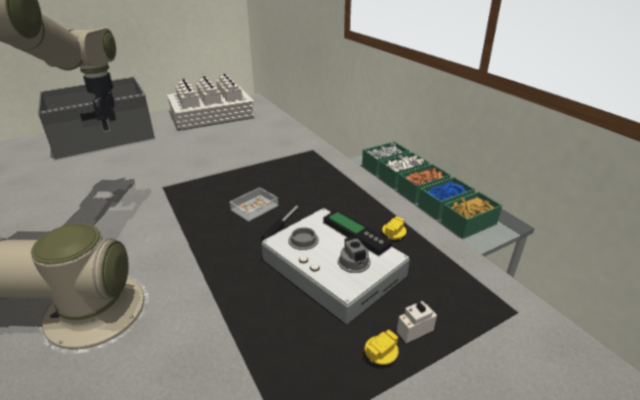

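Run:
```python
import cv2
a=cv2.imread("pics/top0.png")[165:267,310:440]; b=cv2.imread("pics/side0.png")[205:305,255:415]
cv2.imwrite("pics/ct.png",cv2.resize(a,None,fx=6,fy=5.88 and 6,interpolation=cv2.INTER_CUBIC)[:600])
cv2.imwrite("pics/cs.png",cv2.resize(b,None,fx=5,fy=5,interpolation=cv2.INTER_CUBIC))
```

```text
(no output)
```

View pics/ct.png

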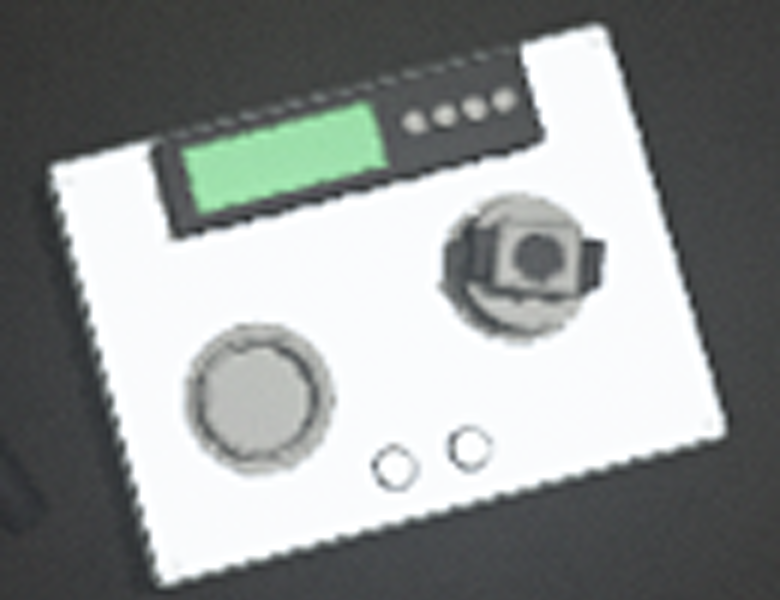

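View pics/cs.png

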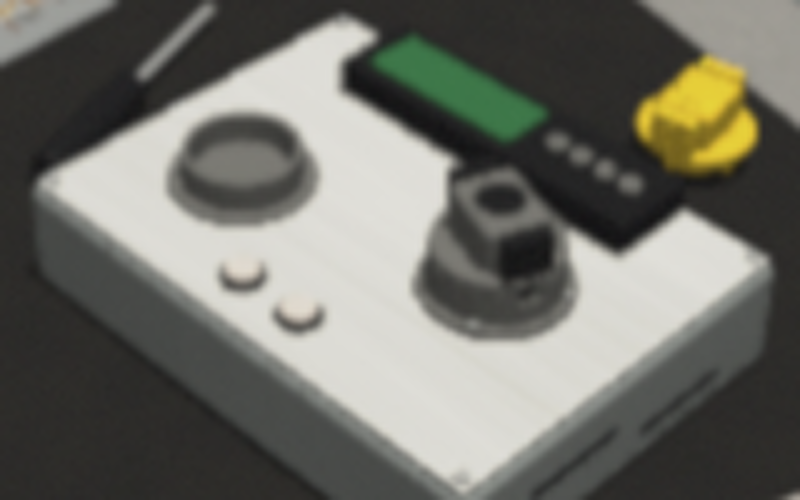

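```bash
cat > h.py <<'E'
import numpy as np, cv2
from rig import imaging
def cloud(n,p=None,d=None):
    c=imaging.camera_params(n); K=np.array([[c['fx'],0,c['cx']],[0,c['fy'],c['cy']],[0,0,1]])
    v,u=np.mgrid[0:400,0:640]; uv=np.stack([u,v],-1).reshape(-1,1,2).astype(np.float64)
    xy=cv2.undistortPoints(uv,K,c['dist']).reshape(400,640,2)
    X=np.dstack([xy,np.ones((400,640))])*d[...,None]
    return (X-c['t'])@c['R']   # R^T (X-t)
def plane(n,uv,z):
    c=imaging.camera_params(n); K=np.array([[c['fx'],0,c['cx']],[0,c['fy'],c['cy']],[0,0,1]])
    xy=cv2.undistortPoints(np.array(uv,float).reshape(-1,1,2),K,c['dist']).reshape(-1,2)
    D=np.c_[xy,np.ones(len(xy))]@c['R']; C=-c['R'].T@c['t']
    return C+D*((z-C[2])/D[:,2])[:,None]
def proj(n,X):
    c=imaging.camera_params(n); K=np.array([[c['fx'],0,c['cx']],[0,c['fy'],c['cy']],[0,0,1]])
    return cv2.projectPoints(np.array(X,float).reshape(-1,3),cv2.Rodrigues(c['R'])[0],c['t'],K,c['dist'])[0].reshape(-1,2)
E
python3 - <<'E'
from h import *
import numpy as np
for n,(u0,u1,v0,v1) in (("top",(375,420,190,232)),("side",(330,385,225,280))):
    d=np.load(f"pics/{n}0_d.npy"); p=np.load(f"pics/{n}0_p.npy")
    W=cloud(n,p,d)[v0:v1,u0:u1].reshape(-1,3); 
    print(n,np.histogram(W[:,2],bins=np.arange(.055,.135,.005))[0])
    T=W[(W[:,2]>.112)&(W[:,2]<.125)]
    r=cv2.minAreaRect((T[:,:2]*1000).astype(np.float32)); print("top",len(T),T.mean(0),r)
    R=W[(W[:,2]>.089)&(W[:,2]<.105)]; print("disc",len(R), cv2.minEnclosingCircle((R[:,:2]*1000).astype(np.float32)))
for n,(u0,u1,v0,v1) in (("top",(335,372,212,250)),("side",(283,325,222,256))):
    d=np.load(f"pics/{n}0_d.npy"); W=cloud(n,None,d)[v0:v1,u0:u1].reshape(-1,3)
    print(n,np.histogram(W[:,2],bins=np.arange(.055,.1,.0025))[0])
    R=W[(W[:,2]>.081)&(W[:,2]<.092)]; print("cup rim",len(R),R.mean(0), cv2.minEnclosingCircle((R[:,:2]*1000).astype(np.float32)))
# console corners
from rig import imaging
p=np.load("pics/top0_p.npy"); m=((p.min(2)>190)).astype(np.uint8); m[:, :300]=0; m[:,445:]=0; m[:165]=0;m[268:]=0
m=cv2.morphologyEx(m,cv2.MORPH_CLOSE,np.ones((5,5))); c=max(cv2.findContours(m,0,2)[0],key=cv2.contourArea)
b=cv2.boxPoints(cv2.minAreaRect(c)); print(b); w=plane("top",b,.065); print(w, w.mean(0)); print([np.arctan2(*(w[(i+1)%4]-w[i])[[1,0]]) for i in range(4)])
E
```

```text
top [ 18 582 699  67  17  23  52  66  79  11   3  27 153  66   0   0]
top 239 [ 0.58106867 -0.21632157  0.11866691] ((581.6592407226562, -216.80816650390625), (66.94520568847656, 35.88545608520508), 81.60028839111328)
disc 160 ((594.1382446289062, -197.4044189453125), 56.65117645263672)
side [   4  156 1102  195  104  129  516  162  139   42   30   35  129  142
    0    0]
top 290 [ 0.57870076 -0.21993998  0.11946615] ((580.8943481445312, -216.7703399658203), (69.38198852539062, 36.18201446533203), 82.33564758300781)
disc 481 ((611.6290893554688, -183.73699951171875), 79.81747436523438)
top [  0  19 122 331 476 260  81  17   6   4  11  36  30   9   2   0   0]
cup rim 85 [ 0.51392725 -0.08294738  0.08523571] ((514.1480102539062, -81.8168716430664), 31.775667190551758)
side [  0   0   0  85 573 304 122  46  35  36  34  40  59  33   2   0   0]
cup rim 152 [ 0.512818   -0.08277222  0.08566438] ((515.0656127929688, -80.57463836669922), 33.53740692138672)
[[318.05405 192.43878]
 [411.98886 167.48734]
 [430.39615 236.7854 ]
 [336.46133 261.73685]]
[[ 0.63658297  0.02403928  0.065     ]
 [ 0.71539264 -0.27561814  0.065     ]
 [ 0.49543579 -0.32459594  0.065     ]
 [ 0.42047073 -0.0312894   0.065     ]] [ 0.56697053 -0.15186605  0.065     ]
[np.float64(-1.313620987028799), np.float64(-2.922496998796562), np.float64(1.821025511940633), np.float64(0.25063483141607656)]
```

Cap candidates in the top view are the grey cap on the socket (397,209) and yellow caps at (361,149) and (459,232). The grey one sits on the tester's plate with black tabs, so it is the one meant, and the enlarged crops confirm it. The empty cup is at (353,231). The cap is at about (0.581,-0.217) with its tab axis at about 82°, and both views agree.

```bash
cat > go.py <<'E'
# usage: go.py x y z yaw_y_deg  -> tool frame shift + wz
import sys,numpy as np
from scipy.spatial.transform import Rotation as Ro
from rig import monitor
s=monitor.state(); R=Ro.from_rotvec(s['eef_rot']).as_matrix()
x,y,z,w=map(float,sys.argv[1:5]); w=np.deg2rad(w)
yv=np.array([np.cos(w),np.sin(w),0]); zv=np.array([0,0,-1.]); T=np.c_[np.cross(yv,zv),yv,zv]
print("shift mm",np.round(1000*R.T@(np.array([x,y,z])-s['position']),1),"rot",np.round(Ro.from_matrix(R.T@T).as_rotvec(),3),"q6",s['joints'][5])
E
python3 go.py .581 -.217 .2 -98; python3 go.py .581 -.217 .2 -15
```

```text
shift mm [-618.5 -596.    50.4] rot [-1.000e-03  2.000e-03  2.998e+00] q6 -0.2153039173765316
shift mm [-618.5 -596.    50.4] rot [-1.00e-03  1.00e-03  1.55e+00] q6 -0.2153039173765316
```

```bash
python3 -m jog '[[-618,-596,50,0,0,2.9,-1],[-618,-596,50,0,0,2.9,-1],[-618,-596,50,0,0,2.9,-1],[-618,-596,50,0,0,2.9,-1],[-618,-596,50,0,0,2.9,-1],[-618,-596,50,0,0,2.9,-1],[-618,-596,50,0,0,2.9,-1],[-618,-596,50,0,0,2.9,-1]]' 20; python3 go.py .581 -.217 .2 -98
```

```text
time_s: 0.77
position: [0.3193, 0.2376, 0.2308]
eef_rot: [-1.887, -2.512, 0.0]
contact_force: [0.3, 0.6, 0.4]
opening: 0.0854
shift mm [-509.5  124.8   30.8] rot [-0.     0.     1.993] q6 0.057950304394587794
```

```bash
python3 -m jog '[[-509,125,31,0,0,1.99,-1],[-509,125,31,0,0,1.99,-1],[-509,125,31,0,0,1.99,-1],[-509,125,31,0,0,1.99,-1],[-509,125,31,0,0,1.99,-1],[-509,125,31,0,0,1.99,-1],[-509,125,31,0,0,1.99,-1],[-509,125,31,0,0,1.99,-1]]'; python3 go.py .581 -.217 .2 -98
```

```text
time_s: 1.43
position: [0.4874, -0.0499, 0.2109]
eef_rot: [-2.86, -1.298, 0.0]
contact_force: [0.5, 1.4, 0.0]
opening: 0.0855
shift mm [-64.1 180.5  10.9] rot [-0.     0.     0.992] q6 0.3743188428694068
```

```bash
python3 -m jog '[[-64,180,11,0,0,0.992,-0.72],[-64,180,11,0,0,0.992,-0.72],[-64,180,11,0,0,0.992,-0.72],[-64,180,11,0,0,0.992,-0.72],[-64,180,11,0,0,0.992,-0.72],[-64,180,11,0,0,0.992,-0.72],[-64,180,11,0,0,0.992,-0.72],[-64,180,11,0,0,0.992,-0.72]]'; python3 -m jog '[[0,0,0,0,0,0.01,-0.72],[0,0,0,0,0,0.01,-0.72]]'; python3 go.py .581 -.217 .2 -98
python3 - <<'E'
from h import *; from rig import monitor
print(monitor.state()['joints'])
for n in ("side","top"):
    p,d=imaging.camera(n); cv2.imwrite(f"pics/{n}1.png",p[:,:,::-1]); np.save(f"pics/{n}1_d.npy",d)
    u,v=proj(n,[[.581,-.217,.15]])[0].astype(int); print(n,u,v)
    cv2.imwrite(f"pics/{n}1c.png",cv2.resize(p[max(v-50,0):v+50,u-60:u+60,::-1],None,fx=6,fy=6,interpolation=cv2.INTER_CUBIC))
E
```

```text
time_s: 2.1
position: [0.5813, -0.2144, 0.1994]
eef_rot: [-3.133, 0.22, 0.002]
contact_force: [0.4, 0.6, 0.4]
opening: 0.0732
time_s: 2.27
position: [0.5813, -0.2138, 0.2]
eef_rot: [-3.134, 0.22, 0.001]
contact_force: [0.1, 0.2, 0.0]
opening: 0.0731
shift mm [ 0.2  3.2 -0. ] rot [-0.     0.001 -0.001] q6 1.167908167860756
[-5.43340308e-01  5.39557249e-01  1.17575588e+00 -3.70636412e-05
  1.42696699e+00  1.16790817e+00]
side 355 234
top 401 206
```

View pics/side1c.png

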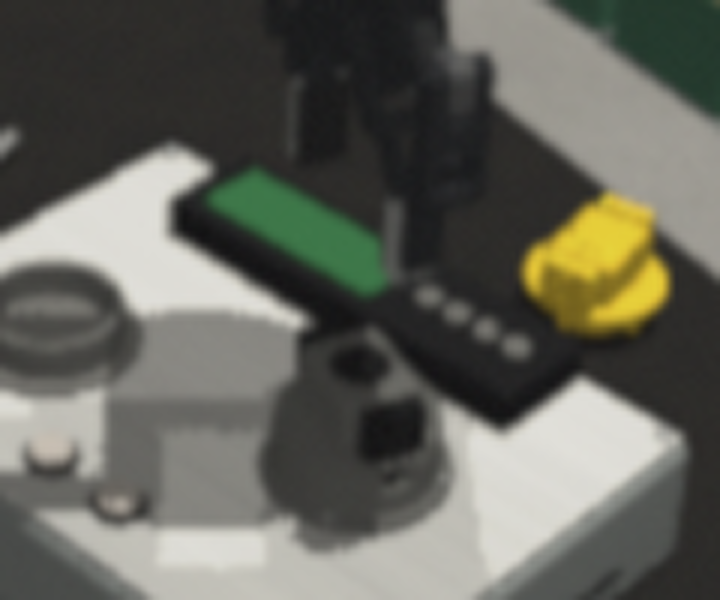

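Run:
```python
from h import *
from rig import monitor
s=monitor.state(); c=s['position'][:2]; a=np.deg2rad(82); e=np.array([np.cos(a),np.sin(a)]); f=np.array([-e[1],e[0]])
for n in ("side","top"):
    W=cloud(n,None,np.load(f"pics/{n}1_d.npy")).reshape(-1,3)
    r=W[:,:2]-c; l=r@e; m=r@f
    k=(abs(m)<.02)&(W[:,2]>.14)&(W[:,2]<.26)&(abs(l)<.07)
    for sg in (-1,1):
        q=k&(l*sg>0); z=W[q,2]
        if q.sum(): print(n,sg,q.sum(),"zmin",np.sort(z)[:6].round(4),"l range",np.percentile(l[q],[2,50,98]).round(4),"m",np.percentile(m[q],[2,98]).round(4))
        q2=q&(W[:,2]<.2)
        if q2.sum(): print("   low part l",np.percentile(l[q2],[2,50,98]).round(4),"m",np.percentile(m[q2],[2,98]).round(4))
```

```text
side -1 314 zmin [0.191  0.1921 0.1928 0.193  0.1931 0.1942] l range [-0.0682 -0.0476 -0.0283] m [-0.0097  0.0173]
   low part l [-0.0483 -0.0428 -0.0365] m [-0.0066  0.0124]
side 1 233 zmin [0.1916 0.1916 0.1935 0.1936 0.1941 0.1945] l range [0.0215 0.0388 0.0663] m [-0.0091  0.0169]
   low part l [0.0359 0.0385 0.0436] m [-0.0086  0.0113]
top 1 23 zmin [0.1869 0.2042 0.2053 0.2388 0.2404 0.2404] l range [0.0434 0.0654 0.0676] m [-0.0097  0.014 ]
   low part l [0.0418 0.0418 0.0418] m [0.008 0.008]
```

```bash
python3 -m jog '[[0,3,20,0,0,0,-0.78],[0,3,40,0,0,0,-0.78],[0,3,50,0,0,0,-0.78],[0,3,50,0,0,0,-0.78],[0,3,50,0,0,0,-0.78]]'; python3 go.py .581 -.2168 .112 -98
python3 - <<'E'
from h import *; from rig import monitor
for n in ("side","top"):
    p,d=imaging.camera(n); np.save(f"pics/{n}2_d.npy",d)
    u,v=proj(n,[[.581,-.217,.12]])[0].astype(int); print(n,u,v)
    cv2.imwrite(f"pics/{n}2c.png",cv2.resize(p[max(v-50,0):v+50,u-60:u+60,::-1],None,fx=6,fy=6,interpolation=cv2.INTER_CUBIC))
E
```

```text
time_s: 2.78
position: [0.581, -0.2168, 0.1505]
eef_rot: [-3.134, 0.223, 0.0]
contact_force: [0.0, 0.4, 0.3]
opening: 0.0762
shift mm [-0.  -0.  38.5] rot [-0.     0.    -0.002] q6 1.1651250721509299
side 354 244
top 398 207
```

View pics/side2c.png

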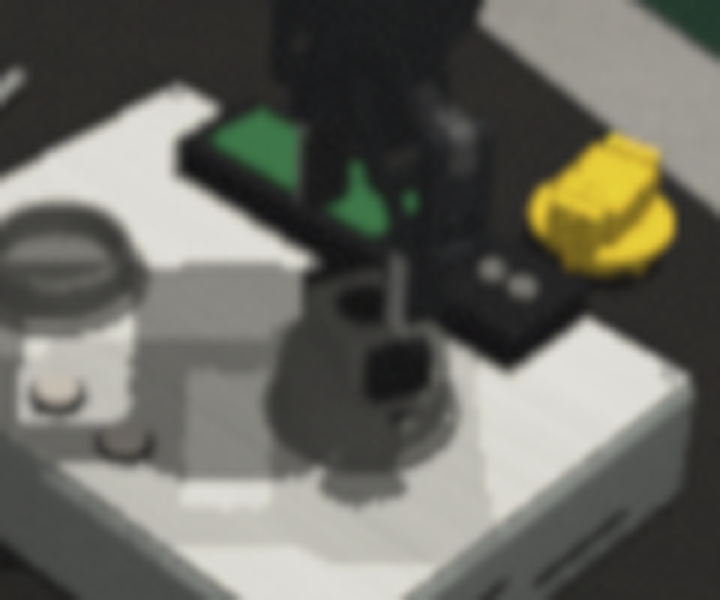

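View pics/top2c.png

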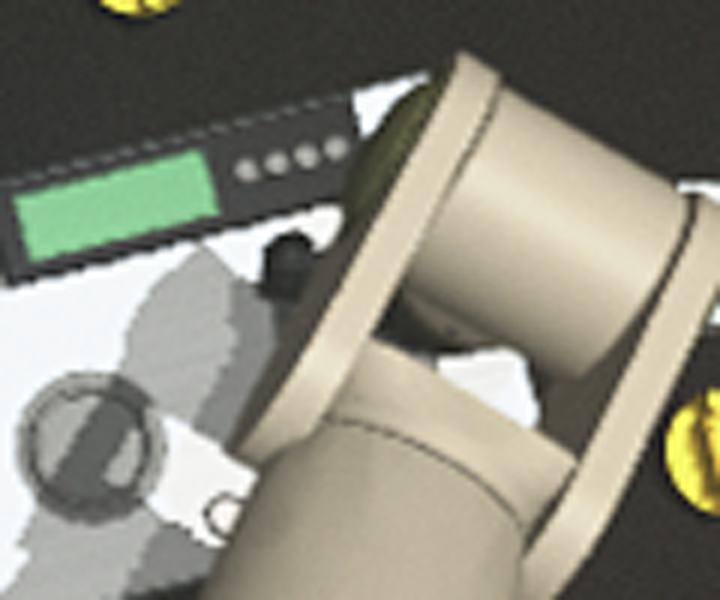

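```bash
python3 -m jog '[[0,0,15,0,0,0,-0.78],[0,0,28,0,0,0,-0.78],[0,0,36,0,0,0,-0.78],[0,0,39,0,0,0,-0.72],[0,0,39,0,0,0,-0.66],[0,0,39,0,0,0,-0.62],[0,0,39,0,0,0,-0.62]]' 20; python3 go.py .581 -.2168 .112 -98
python3 - <<'E'
from h import *; from rig import monitor
print(monitor.state()['contact_force'],monitor.state()['wrist_torque'])
for n in ("side",):
    p,d=imaging.camera(n); np.save(f"pics/{n}3_d.npy",d)
    u,v=proj(n,[[.581,-.217,.12]])[0].astype(int); print(n,u,v)
    cv2.imwrite(f"pics/{n}3c.png",cv2.resize(p[max(v-40,0):v+35,u-50:u+50,::-1],None,fx=8,fy=8,interpolation=cv2.INTER_CUBIC))
E
```

```text
time_s: 3.47
position: [0.5813, -0.2171, 0.1122]
eef_rot: [3.133, -0.225, 0.002]
contact_force: [-0.6, 0.1, 0.2]
opening: 0.0693
shift mm [-0.3 -0.2  0.2] rot [ 0.001 -0.001 -0.004] q6 1.1660352621813068
[-0.56712634  0.0800115   0.20257371] [ 0.00075938 -0.01583658  0.00626909]
side 354 244
```

View pics/side3c.png

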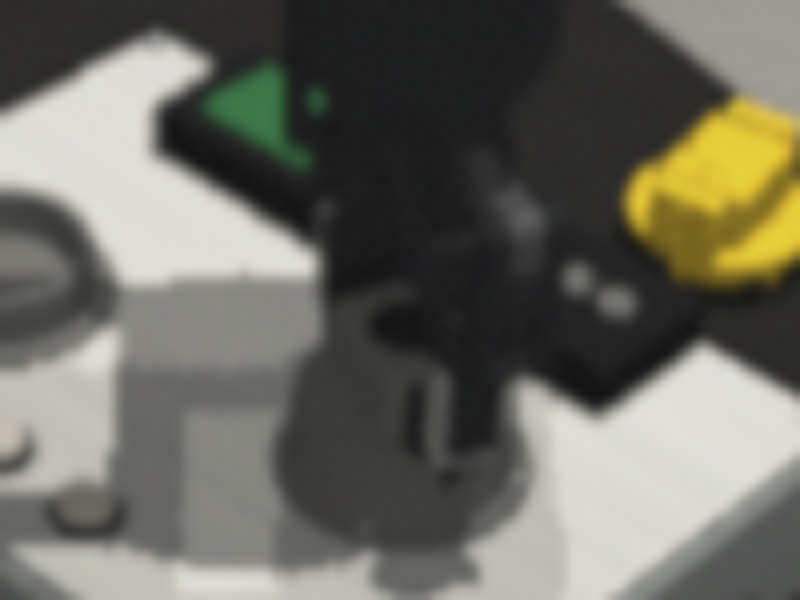

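```bash
python3 -m jog '[[0,0,-0.4,0,0,0,-0.58],[0,0,-0.8,0,0,0,-0.55],[0,0,-1.2,0,0,0,-0.52],[0,0,-1.2,0,0,0,-0.52],[0,0,-1.2,0,0,0,-0.52]]' 20
python3 - <<'E'
from rig import monitor
s=monitor.state(); print(s['position'],s['contact_force'],s['wrist_torque'])
E
```

```text
time_s: 3.93
position: [0.5811, -0.2169, 0.1128]
eef_rot: [3.133, -0.225, 0.001]
contact_force: [-0.5, 0.7, 2.6]
opening: 0.0652
[ 0.58108002 -0.21688282  0.11278542] [-0.50401403  0.72033598  2.56167468] [ 0.07706044 -0.0130631   0.05367921]
```

```bash
python3 -m jog '[[0,0,-0.6,0,0,0,-0.50],[0,0,-1.0,0,0,0,-0.48],[0,0,-1.4,0,0,0,-0.46],[0,0,-1.4,0,0,0,-0.46]]' 20
python3 - <<'E'
from rig import monitor
s=monitor.state(); print(s['position'],s['contact_force'],s['wrist_torque'])
E
```

```text
time_s: 4.27
position: [0.581, -0.2168, 0.1137]
eef_rot: [-3.133, 0.225, -0.0]
contact_force: [1.7, 0.5, -0.7]
opening: 0.0623
[ 0.58100843 -0.216832    0.1136748 ] [ 1.65578274  0.52155802 -0.70524843] [ 0.04286093 -0.26397519  0.03513576]
```

```bash
python3 -m jog '[[0,0,-0.3,0,0,0,-0.43],[0,0,-0.6,0,0,0,-0.39],[0,0,-0.9,0,0,0,-0.35],[0,0,-0.9,0,0,0,-0.35]]' 20
python3 - <<'E'
from rig import monitor
s=monitor.state(); print(s['position'],s['contact_force'],s['wrist_torque'])
E
```

```text
time_s: 4.6
position: [0.581, -0.2169, 0.1148]
eef_rot: [3.134, -0.225, 0.0]
contact_force: [1.5, 0.5, -0.2]
opening: 0.0579
[ 0.58099174 -0.21687092  0.11480062] [ 1.48518291  0.48900478 -0.17008568] [ 0.08417483 -0.21334193  0.02346648]
```

```bash
python3 -m jog '[[0,0,-0.3,0,0,0,-0.31],[0,0,-0.6,0,0,0,-0.27],[0,0,-0.8,0,0,0,-0.23],[0,0,-0.8,0,0,0,-0.23],[0,0,-0.8,0,0,0,-0.23]]' 20
python3 - <<'E'
from rig import monitor
s=monitor.state(); print(s['position'],s['contact_force'],s['wrist_torque'])
E
```

```text
time_s: 5.02
position: [0.581, -0.2169, 0.1158]
eef_rot: [3.133, -0.225, 0.001]
contact_force: [1.2, 0.9, 4.3]
opening: 0.0529
[ 0.58098357 -0.21689303  0.11581479] [1.19751819 0.92478838 4.25015734] [ 0.08594705 -0.09692123  0.05575383]
```

```bash
cat > guard.py <<'E'
import sys
from rig import monitor
s=monitor.state(); f=s['contact_force']; t=s['wrist_torque']
print("  F",f.round(1),"T",t.round(3),"q6",round(s['joints'][5],4),"qd6",round(s['qd'][5],3),"op",round(s['opening'],4))
bad=abs(t[2])>float(sys.argv[1]) or abs(f[:2]).max()>6 or abs(f[2])>8
if bad: print("  STOP")
sys.exit(bad)
E
python3 -m jog '[[0,0,-0.3,0,0,0,-0.23],[0,0,-0.3,0,0,-0.02,-0.23],[0,0,-0.3,0,0,-0.04,-0.23]]' 20 |grep pos; python3 guard.py 0.16 && python3 -m jog '[[0,0,0,0,0,-0.02,-0.23],[0,0,0,0,0,-0.04,-0.23]]' |grep pos && python3 guard.py 0.16 && python3 -m jog '[[0,0,0,0,0,-0.02,-0.23],[0,0,0,0,0,-0.04,-0.23]]' | grep pos && python3 guard.py 0.16
```

```text
position: [0.5809, -0.2169, 0.1159]
  F [-0.4 -0.1  2.7] T [ 0.033 -0.05  -0.027] q6 1.1242 qd6 -0.246 op 0.053False
```

```bash
sed -i 's/sys.exit(bad)/sys.exit(int(bad))/' guard.py
python3 -m jog '[[0,0,0,0,0,-0.02,-0.23],[0,0,0,0,0,-0.04,-0.23]]' |grep pos && python3 guard.py 0.16 && python3 -m jog '[[0,0,0,0,0,-0.02,-0.23],[0,0,0,0,0,-0.04,-0.23]]' | grep pos && python3 guard.py 0.16&& python3 -m jog '[[0,0,0,0,0,-0.02,-0.23],[0,0,0,0,0,-0.04,-0.23]]' | grep pos && python3 guard.py 0.16
```

```text
position: [0.5808, -0.2169, 0.1159]
  F [0.3 0.1 3.3] T [-0.046  0.016 -0.062] q6 1.0839 qd6 -0.236 op 0.0526
position: [0.5808, -0.2169, 0.1159]
  F [-1.4  0.7  3.9] T [-0.066  0.033 -0.078] q6 1.044 qd6 -0.237 op 0.0529
position: [0.5808, -0.2169, 0.1159]
  F [-0.3 -0.8  3.8] T [-0.111  0.098 -0.063] q6 1.0041 qd6 -0.241 op 0.0527
```

```bash
python3 -m jog '[[0,0,-0.1,0,0,-0.04,-0.23],[0,0,-0.2,0,0,-0.08,-0.23]]' |grep pos && python3 guard.py 0.16 && python3 -m jog '[[0,0,0,0,0,-0.04,-0.23],[0,0,0,0,0,-0.08,-0.23]]' | grep pos && python3 guard.py 0.16&& python3 -m jog '[[0,0,0,0,0,-0.04,-0.23],[0,0,0,0,0,-0.08,-0.23]]' | grep pos && python3 guard.py 0.16 && python3 -m jog '[[0,0,0,0,0,-0.02,-0.23],[0,0,0,0,0,-0.04,-0.23]]' | grep pos && python3 guard.py 0.16&& python3 -m jog '[[0,0,0,0,0,-0.02,-0.23],[0,0,0,0,0,-0.04,-0.23]]' | grep pos && python3 guard.py 0.16
```

```text
position: [0.5808, -0.2169, 0.1159]
  F [ 0.  -0.6  2.2] T [-0.154  0.011 -0.067] q6 0.9232 qd6 -0.478 op 0.0525
position: [0.5808, -0.2169, 0.1159]
  F [-0.3 -1.1  2.2] T [-0.153  0.126 -0.027] q6 0.8431 qd6 -0.476 op 0.053
position: [0.5808, -0.2169, 0.1159]
  F [-1.  -0.1  3.2] T [-0.125  0.08  -0.016] q6 0.7631 qd6 -0.476 op 0.0529
position: [0.5808, -0.2169, 0.1159]
  F [-0.2 -1.7  2.4] T [-0.227  0.131 -0.011] q6 0.7247 qd6 -0.235 op 0.0526
position: [0.5808, -0.2168, 0.1159]
  F [ 0.6 -0.5  1.9] T [-0.16   0.047 -0.016] q6 0.6845 qd6 -0.241 op 0.053
```

```bash
python3 -m jog '[[0,0,0,0,0,-0.02,-0.23],[0,0,0,0,0,-0.04,-0.23]]' |grep time && python3 guard.py 0.16 && python3 -m jog '[[0,0,0,0,0,-0.02,-0.23],[0,0,0,0,0,-0.04,-0.23]]' |grep time && python3 guard.py 0.16 && python3 -m jog '[[0,0,0,0,0,-0.02,-0.23],[0,0,0,0,0,-0.04,-0.23]]' |grep time && python3 guard.py 0.16 && python3 -m jog '[[0,0,0,0,0,-0.02,-0.23],[0,0,0,0,0,-0.04,-0.23]]' |grep time && python3 guard.py 0.16 && python3 -m jog '[[0,0,0,0,0,-0.02,-0.23],[0,0,0,0,0,-0.04,-0.23]]' |grep time && python3 guard.py 0.16 && python3 -m jog '[[0,0,0,0,0,-0.02,-0.23],[0,0,0,0,0,-0.04,-0.23]]' |grep time && python3 guard.py 0.16
```

```text
time_s: 6.77
  F [-0.8 -1.3  1.1] T [-0.16   0.075 -0.082] q6 0.6443 qd6 -0.239 op 0.0528
time_s: 6.93
  F [-1.4 -1.   1.5] T [-0.164  0.052 -0.09 ] q6 0.6042 qd6 -0.238 op 0.0528
time_s: 7.1
  F [-0.3 -0.1  2.1] T [-0.186  0.105 -0.039] q6 0.5641 qd6 -0.238 op 0.0529
time_s: 7.27
  F [-0.9  0.   0.1] T [-0.164  0.037 -0.127] q6 0.5241 qd6 -0.238 op 0.0532
time_s: 7.43
  F [-0.6 -0.9 -0. ] T [-0.136  0.081 -0.108] q6 0.4841 qd6 -0.238 op 0.0527
time_s: 7.6
  F [-0.2 -0.3  0.2] T [-0.174  0.035 -0.118] q6 0.4441 qd6 -0.24 op 0.0526
```

```bash
python3 -m jog '[[0,0,0,0,0,-0.015,-0.23],[0,0,0,0,0,-0.03,-0.23]]' |grep time && python3 guard.py 0.18 && python3 -m jog '[[0,0,0,0,0,-0.015,-0.23],[0,0,0,0,0,-0.03,-0.23]]' |grep time && python3 guard.py 0.18 && python3 -m jog '[[0,0,0,0,0,-0.015,-0.23],[0,0,0,0,0,-0.03,-0.23]]' |grep time && python3 guard.py 0.18 && python3 -m jog '[[0,0,0,0,0,-0.015,-0.23],[0,0,0,0,0,-0.03,-0.23]]' |grep time && python3 guard.py 0.18
python3 - <<'E'
from h import *
for n in ("side",):
    p,d=imaging.camera(n)
    u,v=proj(n,[[.581,-.217,.12]])[0].astype(int)
    cv2.imwrite(f"pics/{n}4c.png",cv2.resize(p[max(v-40,0):v+35,u-50:u+50,::-1],None,fx=8,fy=8,interpolation=cv2.INTER_CUBIC))
E
```

```text
time_s: 7.77
  F [-1.5 -1.2 -0.4] T [-0.197  0.037 -0.104] q6 0.4146 qd6 -0.175 op 0.0528
time_s: 7.93
  F [-0.4 -0.5 -0.8] T [-0.151  0.014 -0.06 ] q6 0.3846 qd6 -0.179 op 0.0526
time_s: 8.1
  F [-0.1 -0.5 -0.7] T [-0.214  0.003 -0.06 ] q6 0.3546 qd6 -0.178 op 0.0528
time_s: 8.27
  F [-0.4 -0.6 -0.2] T [-0.175  0.026 -0.128] q6 0.3246 qd6 -0.178 op 0.0527
```

View pics/side4c.png

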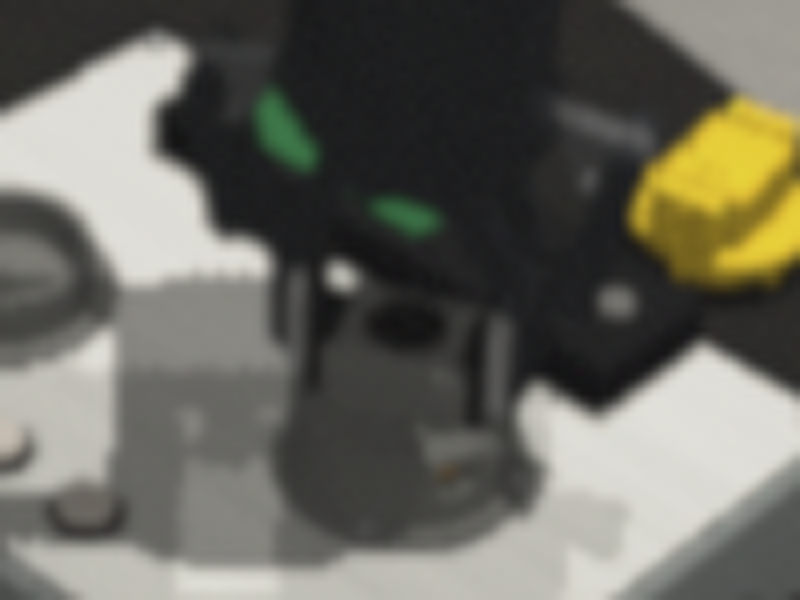

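The cap block and tabs have turned with the fingers, about 0.84 rad so far, and both tabs are still held in. The notch now shows at crop (450,460). I'll keep turning.

```bash
python3 -m jog '[[0,0,0,0,0,-0.015,-0.23],[0,0,0,0,0,-0.03,-0.23]]' |grep time && python3 guard.py 0.18 && python3 -m jog '[[0,0,0,0,0,-0.015,-0.23],[0,0,0,0,0,-0.03,-0.23]]' |grep time && python3 guard.py 0.18 && python3 -m jog '[[0,0,0,0,0,-0.015,-0.23],[0,0,0,0,0,-0.03,-0.23]]' |grep time && python3 guard.py 0.18 && python3 -m jog '[[0,0,0,0,0,-0.015,-0.23],[0,0,0,0,0,-0.03,-0.23]]' |grep time && python3 guard.py 0.18  && python3 -m jog '[[0,0,0,0,0,-0.015,-0.23],[0,0,0,0,0,-0.03,-0.23]]' |grep time && python3 guard.py 0.18 && python3 -m jog '[[0,0,0,0,0,-0.015,-0.23],[0,0,0,0,0,-0.03,-0.23]]' |grep time && python3 guard.py 0.18 && python3 -m jog '[[0,0,0,0,0,-0.015,-0.23],[0,0,0,0,0,-0.03,-0.23]]' |grep time && python3 guard.py 0.18 && python3 -m jog '[[0,0,0,0,0,-0.015,-0.23],[0,0,0,0,0,-0.03,-0.23]]' |grep time && python3 guard.py 0.18
```

```text
time_s: 8.48
  F [ 0.1 -0.  -1.5] T [-0.255  0.003 -0.151] q6 0.2947 qd6 -0.184 op 0.0531
time_s: 8.65
  F [ 0.4  0.3 -1.3] T [-0.176  0.042 -0.082] q6 0.2646 qd6 -0.179 op 0.053
time_s: 8.82
  F [-0.5 -0.9 -0.9] T [-0.181  0.031 -0.092] q6 0.2346 qd6 -0.18 op 0.0524
time_s: 8.98
  F [ 0.1 -1.1  0.1] T [-0.151 -0.047 -0.103] q6 0.2046 qd6 -0.178 op 0.0529
time_s: 9.15
  F [-0.3 -1.3 -0.7] T [-0.143  0.049 -0.032] q6 0.1746 qd6 -0.178 op 0.0526
time_s: 9.32
  F [-0.6 -0.9 -0.6] T [-0.164  0.061 -0.081] q6 0.1446 qd6 -0.179 op 0.0524
time_s: 9.48
  F [-0.2 -0.4 -0.2] T [-0.173  0.01  -0.075] q6 0.1146 qd6 -0.177 op 0.0529
time_s: 9.65
  F [-0.4  0.  -0.3] T [-0.139  0.08  -0.097] q6 0.0846 qd6 -0.177 op 0.0527
```

Turned about 1.08 rad with no stop yet.

```bash
python3 -m jog '[[0,0,0,0,0,-0.015,-0.23],[0,0,0,0,0,-0.03,-0.23]]' |grep time && python3 guard.py 0.18 && python3 -m jog '[[0,0,0,0,0,-0.015,-0.23],[0,0,0,0,0,-0.03,-0.23]]' |grep time && python3 guard.py 0.18 && python3 -m jog '[[0,0,0,0,0,-0.015,-0.23],[0,0,0,0,0,-0.03,-0.23]]' |grep time && python3 guard.py 0.18 && python3 -m jog '[[0,0,0,0,0,-0.015,-0.23],[0,0,0,0,0,-0.03,-0.23]]' |grep time && python3 guard.py 0.18  && python3 -m jog '[[0,0,0,0,0,-0.015,-0.23],[0,0,0,0,0,-0.03,-0.23]]' |grep time && python3 guard.py 0.18 && python3 -m jog '[[0,0,0,0,0,-0.015,-0.23],[0,0,0,0,0,-0.03,-0.23]]' |grep time && python3 guard.py 0.18 && python3 -m jog '[[0,0,0,0,0,-0.015,-0.23],[0,0,0,0,0,-0.03,-0.23]]' |grep time && python3 guard.py 0.18 && python3 -m jog '[[0,0,0,0,0,-0.015,-0.23],[0,0,0,0,0,-0.03,-0.23]]' |grep time && python3 guard.py 0.18
```

```text
time_s: 9.82
  F [-0.6 -0.5 -0.8] T [-0.096  0.046 -0.066] q6 0.0546 qd6 -0.179 op 0.0527
time_s: 9.98
  F [-0.6 -0.7  0.8] T [-0.063  0.094 -0.098] q6 0.0246 qd6 -0.178 op 0.0531
time_s: 10.15
  F [-0.7 -1.5 -0.1] T [-0.066  0.193 -0.069] q6 -0.0054 qd6 -0.179 op 0.053
time_s: 10.32
  F [-1.7 -0.1  1.1] T [ 0.025  0.227 -0.05 ] q6 -0.0354 qd6 -0.179 op 0.053
time_s: 10.48
  F [-2.  -0.1  1.7] T [ 0.07   0.176 -0.122] q6 -0.0654 qd6 -0.178 op 0.0532
time_s: 10.65
  F [0.3 0.8 1.4] T [ 0.116 -0.107 -0.156] q6 -0.0953 qd6 -0.18 op 0.0528
time_s: 10.82
  F [2.  0.5 1.8] T [ 0.073 -0.425 -0.139] q6 -0.1254 qd6 -0.179 op 0.0528
time_s: 10.98
  F [ 3.  -0.2  1.2] T [-0.044 -0.629 -0.337] q6 -0.1552 qd6 -0.177 op 0.0527
  STOP
```

```bash
python3 -m jog '[[0,0,0,0,0,0.015,-0.23],[0,0,0,0,0,0.015,-0.23]]' |grep time ; python3 guard.py 0.18
python3 - <<'E'
from h import *
for n in ("side",):
    p,d=imaging.camera(n)
    u,v=proj(n,[[.581,-.217,.12]])[0].astype(int)
    cv2.imwrite(f"pics/{n}5c.png",cv2.resize(p[max(v-40,0):v+35,u-50:u+50,::-1],None,fx=8,fy=8,interpolation=cv2.INTER_CUBIC))
E
```

```text
time_s: 11.15
  F [3.3 0.1 2. ] T [ 0.062 -0.695 -0.076] q6 -0.1379 qd6 -0.018 op 0.053
```

View pics/side5c.png

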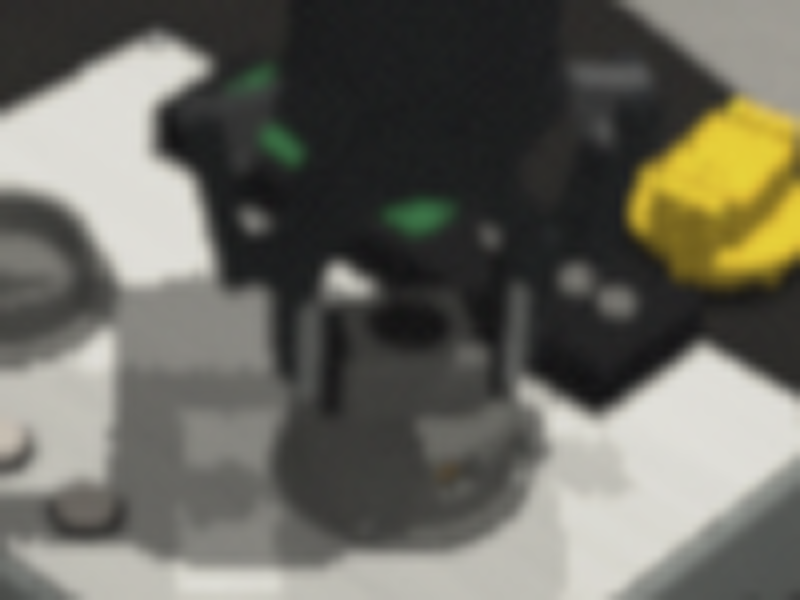

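```bash
python3 -m jog '[[0.2,0.4,-0.5,0,0,0,-0.23],[0.2,0.4,-1,0,0,0,-0.23]]' |grep pos ; python3 guard.py 0.18 &&  python3 -m jog '[[0,0,-0.6,0,0,0,-0.23],[0,0,-1.2,0,0,0,-0.23]]' |grep pos && python3 guard.py 0.18 &&  python3 -m jog '[[0,0,-0.6,0,0,0,-0.23],[0,0,-1.2,0,0,0,-0.23]]' |grep pos && python3 guard.py 0.18 &&  python3 -m jog '[[0,0,-1,0,0,0,-0.23],[0,0,-2,0,0,0,-0.23]]' |grep pos && python3 guard.py 0.18
```

```text
position: [0.5814, -0.2169, 0.117]
  F [ 3.3 -0.7  0.7] T [-0.136 -0.614 -0.053] q6 -0.1384 qd6 -0.001 op 0.0526
position: [0.5813, -0.2169, 0.1181]
  F [ 3.2 -0.9 -1.8] T [-0.196 -0.762 -0.141] q6 -0.1385 qd6 0.001 op 0.0525
position: [0.5812, -0.2168, 0.1192]
  F [ 2.8  0.1 -4. ] T [-0.231 -0.773 -0.111] q6 -0.1385 qd6 -0.001 op 0.0527
position: [0.5812, -0.2168, 0.1211]
  F [ 4.5 -1.2 -3.9] T [-0.245 -0.678 -0.107] q6 -0.1385 qd6 0.001 op 0.0525
```

```bash
python3 -m jog '[[0.2,0.4,-1,0,0,0,-0.23],[0.2,0.4,-1,0,0,0,-0.23]]' |grep pos ; python3 guard.py 0.18 &&  python3 -m jog '[[0,0,-0.6,0,0,0,-0.23],[0,0,-1.2,0,0,0,-0.23]]' |grep pos && python3 guard.py 0.18
python3 - <<'E'
from h import *
for n in ("side",):
    p,d=imaging.camera(n)
    u,v=proj(n,[[.581,-.217,.12]])[0].astype(int)
    cv2.imwrite(f"pics/{n}6c.png",cv2.resize(p[max(v-40,0):v+35,u-50:u+50,::-1],None,fx=8,fy=8,interpolation=cv2.INTER_CUBIC))
E
```

```text
position: [0.5817, -0.2168, 0.1226]
  F [ 1.1 -0.8 -2.4] T [-0.225 -0.377 -0.076] q6 -0.1381 qd6 0.0 op 0.0528
position: [0.5816, -0.2167, 0.1236]
  F [-1.   0.4 -1. ] T [ 0.06   0.171 -0.016] q6 -0.1381 qd6 -0.001 op 0.053
```

View pics/side6c.png

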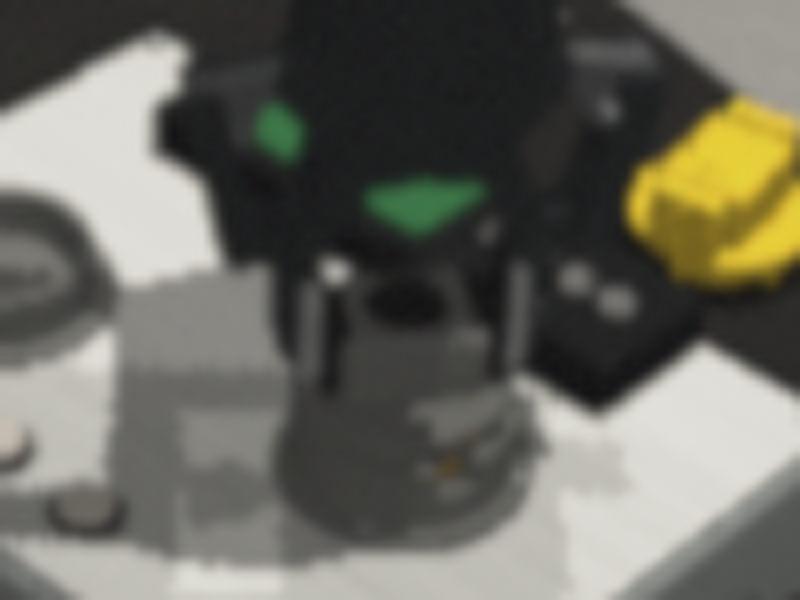

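```bash
python3 -m jog '[[0,0,-1.5,0,0,0,-0.23],[0,0,-3,0,0,0,-0.23]]' |grep pos ; python3 guard.py 0.18 &&  python3 -m jog '[[0,0,-2,0,0,0,-0.23],[0,0,-4,0,0,0,-0.23]]' |grep pos && python3 guard.py 0.18 && python3 -m jog '[[0,0,-4,0,0,0,-0.23],[0,0,-8,0,0,0,-0.23]]' |grep pos && python3 guard.py 0.18 && python3 -m jog '[[0,0,-6,0,0,0,-0.23],[0,0,-14,0,0,0,-0.23],[0,0,-24,0,0,0,-0.23],[0,0,-34,0,0,0,-0.23],[0,0,-40,0,0,0,-0.23],[0,0,-40,0,0,0,-0.23]]' |grep pos && python3 guard.py 0.18
python3 - <<'E'
from h import *
for n in ("side",):
    p,d=imaging.camera(n); np.save("pics/side7_d.npy",d)
    u,v=proj(n,[[.581,-.217,.14]])[0].astype(int)
    cv2.imwrite(f"pics/{n}7c.png",cv2.resize(p[max(v-40,0):v+35,u-50:u+50,::-1],None,fx=8,fy=8,interpolation=cv2.INTER_CUBIC))
E
```

```text
position: [0.5815, -0.2166, 0.1267]
  F [ 1.   0.7 -1.5] T [-0.005 -0.007 -0.02 ] q6 -0.1381 qd6 0.0 op 0.0526
position: [0.5817, -0.2167, 0.1309]
  F [ 0.3  0.2 -1.5] T [-0.003  0.042 -0.053] q6 -0.1381 qd6 -0.0 op 0.053
position: [0.5818, -0.2167, 0.1391]
  F [ 0.8  0.6 -1.4] T [ 0.022 -0.005 -0.019] q6 -0.1381 qd6 0.001 op 0.0527
position: [0.5823, -0.2171, 0.1807]
  F [ 0.1 -0.2 -1.5] T [ 0.06   0.011 -0.042] q6 -0.1381 qd6 -0.002 op 0.0527
```

View pics/side7c.png

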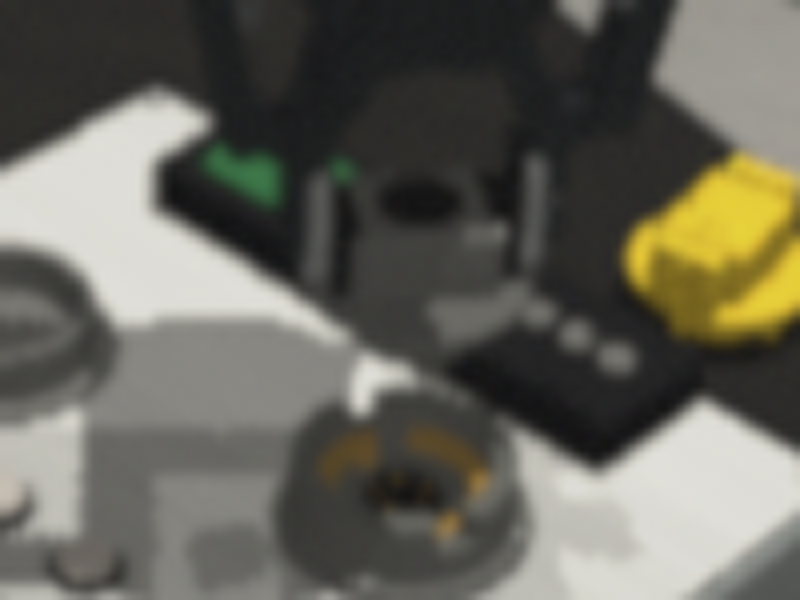

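Run:
```python
from h import *
from scipy.optimize import least_squares
for n,(u0,u1,v0,v1) in (("top",(335,372,212,250)),("side",(283,325,222,256))):
    d=np.load(f"pics/{n}0_d.npy"); W=cloud(n,None,d)[v0:v1,u0:u1].reshape(-1,3)
    R=W[(W[:,2]>.083)&(W[:,2]<.0885)][:,:2]
    s=least_squares(lambda c:np.hypot(*(R-c).T)-.030,[.5145,-.0815],loss='soft_l1',f_scale=.002); r=np.hypot(*(R-s.x).T)
    print(n,len(R),s.x.round(4),np.percentile(r,[5,50,95]).round(4))
from rig import monitor
s=monitor.state(); c=s['position'][:2]
d=np.load("pics/side7_d.npy"); W=cloud("side",None,d).reshape(-1,3)
k=(np.hypot(*(W[:,:2]-c).T)<.045)&(W[:,2]>.150)&(W[:,2]<.2)
print(np.histogram(W[k,2],bins=np.arange(.15,.2,.0025)))
w=np.deg2rad(-98)+1.304; e=np.array([np.cos(w),np.sin(w)]); f=np.array([-e[1],e[0]])
T=W[k&(W[:,2]>.178)&(W[:,2]<.189)]; l=(T[:,:2]-c)@e; m=(T[:,:2]-c)@f
T2=T[(abs(l)<.022)]; print(len(T2),np.median(T2[:,2]),"l",np.percentile(l,[1,50,99]),"m",np.percentile(m[abs(l)<.02],[1,50,99]))
print(T2[:,2].min(), s['eef_rot'])
import subprocess; print(subprocess.run("python3 go.py .5145 -.0815 .180 -23.3",shell=True,capture_output=True,text=True).stdout)
```

```text
top 67 [ 0.5139 -0.0817] [0.028  0.0302 0.0315]
side 118 [ 0.5135 -0.0813] [0.0269 0.0299 0.0316]
(array([  0,   0,   1,  25, 107,  30,  18,  23,  27,  29,  26,  34,  30,
        86, 141,  18,  13,  11,  17,  12]), array([0.15  , 0.1525, 0.155 , 0.1575, 0.16  , 0.1625, 0.165 , 0.1675,
       0.17  , 0.1725, 0.175 , 0.1775, 0.18  , 0.1825, 0.185 , 0.1875,
       0.19  , 0.1925, 0.195 , 0.1975, 0.2   ]))
206 0.18517273872870238 l [-0.04046446 -0.00077282  0.03730553] m [-0.01706124 -0.00439786  0.01750176]
0.17809820764380402 [2.62497938e+00 1.72313317e+00 1.14394938e-03]
shift mm [  97.4 -115.8   -0.6] rot [ 0.002  0.    -0.002] q6 -0.13803459378141628
```

```bash
python3 -m jog '[[8,-10,0,0,0,0,-0.23],[24,-29,0,0,0,0,-0.23],[44,-53,0,0,0,0,-0.23],[64,-77,0,0,0,0,-0.23],[81,-97,0,0,0,0,-0.23],[91,-109,0,0,0,0,-0.23],[97.1,-116.5,0,0,0,0,-0.23],[97.1,-116.5,0,0,0,0,-0.23]]' |grep pos; python3 -m jog '[[0,0,8,0,0,0,-0.23],[0,0,20,0,0,0,-0.23],[0,0,30,0,0,0,-0.23],[0,0,34,0,0,0,-0.23],[0,0,34,0,0,0,-0.23]]'|grep pos; python3 guard.py .2;  python3 go.py .5137 -.0815 .11 -23.3
python3 - <<'E'
from h import *
for n in ("side",):
    p,d=imaging.camera(n); np.save("pics/side8_d.npy",d)
    u,v=proj(n,[[.514,-.081,.12]])[0].astype(int)
    cv2.imwrite(f"pics/{n}8c.png",cv2.resize(p[max(v-40,0):v+35,u-50:u+50,::-1],None,fx=8,fy=8,interpolation=cv2.INTER_CUBIC))
E
```

```text
position: [0.5128, -0.0801, 0.1786]
position: [0.5135, -0.0822, 0.1432]
  F [ 0.2 -0.1 -1.7] T [ 0.011  0.039 -0.009] q6 0.0235 qd6 0.001 op 0.0526
shift mm [ 0.7  0.  33.2] rot [-0.002  0.    -0.003] q6 0.02354086617777917
```

View pics/side8c.png

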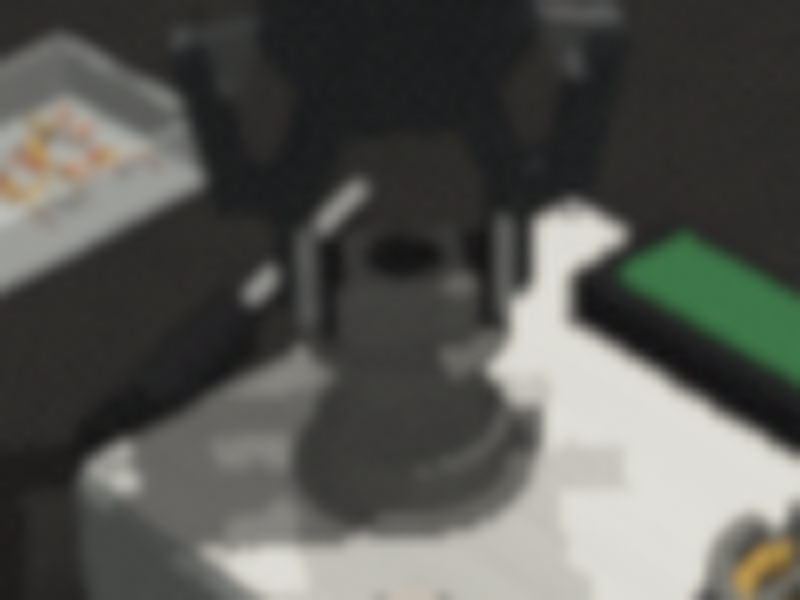

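```bash
python3 -m jog '[[0.7,0,6,0,0,0,-0.23],[0.7,0,12,0,0,0,-0.23],[0.7,0,14,0,0,0,-0.23]]' |grep pos; python3 guard.py .2 && python3 -m jog '[[0,0,2,0,0,0,-0.23],[0,0,4,0,0,0,-0.23]]'|grep pos && python3 guard.py .2 && python3 -m jog '[[0,0,2,0,0,0,-0.23],[0,0,4,0,0,0,-0.23]]'|grep pos && python3 guard.py .2 && python3 -m jog '[[0,0,2,0,0,0,-0.23],[0,0,4,0,0,0,-0.23]]'|grep pos && python3 guard.py .2 && python3 -m jog '[[0,0,2,0,0,0,-0.23],[0,0,3,0,0,0,-0.23]]'|grep pos && python3 guard.py .2 && python3 -m jog '[[0,0,1,0,0,0,-0.23],[0,0,2,0,0,0,-0.23]]'|grep pos && python3 guard.py .2
```

```text
position: [0.5136, -0.0807, 0.1299]
  F [ 0.7 -0.3 -1.1] T [-0.02  -0.012 -0.013] q6 0.0252 qd6 -0.0 op 0.0527
position: [0.5139, -0.0808, 0.1266]
  F [-0.  -0.5 -2.2] T [0.052 0.007 0.034] q6 0.0253 qd6 -0.001 op 0.053
position: [0.5139, -0.0807, 0.1226]
  F [-0.3 -0.1 -1.9] T [-0.009  0.016  0.048] q6 0.0252 qd6 0.0 op 0.0532
position: [0.5138, -0.0807, 0.1185]
  F [-0.4 -0.5 -1.6] T [-0.042  0.007 -0.045] q6 0.0253 qd6 -0.001 op 0.0525
position: [0.5137, -0.0807, 0.1154]
  F [-0.3  0.3 -2.3] T [-0.027 -0.033 -0.061] q6 0.0253 qd6 -0.0 op 0.0526
position: [0.5138, -0.0808, 0.1136]
  F [ 0.3 -0.2 -1.6] T [-0.023 -0.031  0.048] q6 0.0253 qd6 -0.001 op 0.053
```

Entering freely. I'll go down in small steps until it seats.

```bash
python3 -m jog '[[0,0,0.5,0,0,0,-0.23],[0,0,1,0,0,0,-0.23]]' |grep pos; python3 guard.py .2 && python3 -m jog '[[0,0,0.5,0,0,0,-0.23],[0,0,1,0,0,0,-0.23]]'|grep pos && python3 guard.py .2 && python3 -m jog '[[0,0,0.5,0,0,0,-0.23],[0,0,1,0,0,0,-0.23]]'|grep pos && python3 guard.py .2 && python3 -m jog '[[0,0,0.5,0,0,0,-0.23],[0,0,1,0,0,0,-0.23]]'|grep pos && python3 guard.py .2 && python3 -m jog '[[0,0,0.5,0,0,0,-0.23],[0,0,1,0,0,0,-0.23]]'|grep pos && python3 guard.py .2
```

```text
position: [0.5138, -0.0808, 0.1126]
  F [-0.   0.4 -1.8] T [-0.05   0.014  0.014] q6 0.0253 qd6 -0.002 op 0.0526
position: [0.5138, -0.0808, 0.1117]
  F [-0.3 -0.3 -1.5] T [-0.023  0.007  0.003] q6 0.0253 qd6 -0.001 op 0.0528
position: [0.5139, -0.0808, 0.1107]
  F [-0.6  0.1  4. ] T [ 0.016 -0.021  0.014] q6 0.0253 qd6 0.002 op 0.0527
position: [0.5143, -0.0809, 0.1106]
  F [-2.8  1.  12. ] T [0.155 0.306 0.013] q6 0.0253 qd6 0.0 op 0.0523
  STOP
```

```bash
python3 -m jog '[[0,0,0.2,0,0,0,-0.27],[0,0,0.5,0,0,0,-0.31],[0,0,0.8,0,0,0,-0.35],[0,0,0.8,0,0,0,-0.35]]' |grep -E 'pos|op'; python3 guard.py .2;  python3 -m jog '[[0,0,0.3,0,0,0,-0.39],[0,0,0.6,0,0,0,-0.43],[0,0,0.9,0,0,0,-0.46],[0,0,0.9,0,0,0,-0.46]]' |grep -E 'pos|op'; python3 guard.py .2
```

```text
position: [0.5143, -0.0808, 0.1096]
opening: 0.0578
  F [-0.6  0.7  6.3] T [ 0.017  0.105 -0.043] q6 0.0253 qd6 -0.001 op 0.0578
position: [0.5142, -0.081, 0.108]
opening: 0.0624
  F [ 2.8 -1.5  1.8] T [-0.241 -0.523  0.063] q6 0.0252 qd6 0.0 op 0.0624
```

```bash
python3 -m jog '[[0,0,0.4,0,0,0,-0.49],[0,0,0.8,0,0,0,-0.53],[0,0,1,0,0,0,-0.57],[0,0,1,0,0,0,-0.64],[0,0,1,0,0,0,-0.7],[0,0,1,0,0,0,-0.75]]' |grep -E 'pos|op'; python3 guard.py .2; python3 -m jog '[[0,0,1,0,0,0,-0.85],[0,0,1,0,0,0,-0.85],[0,0,1,0,0,0,-0.85]]' |grep -E 'pos|op'; python3 guard.py .2
python3 - <<'E'
from h import *
for n in ("side",):
    p,d=imaging.camera(n); np.save("pics/side9_d.npy",d)
    u,v=proj(n,[[.514,-.081,.10]])[0].astype(int)
    cv2.imwrite(f"pics/{n}9c.png",cv2.resize(p[max(v-40,0):v+35,u-50:u+50,::-1],None,fx=8,fy=8,interpolation=cv2.INTER_CUBIC))
E
```

```text
position: [0.5137, -0.0807, 0.1068]
opening: 0.0745
  F [-0.2  0.6  0.1] T [0.001 0.064 0.011] q6 0.0253 qd6 -0.001 op 0.0745
position: [0.5138, -0.0807, 0.1059]
opening: 0.0789
  F [-0.1  0.2 -0.3] T [-0.046 -0.013 -0.032] q6 0.0253 qd6 0.0 op 0.0789
```

View pics/side9c.png

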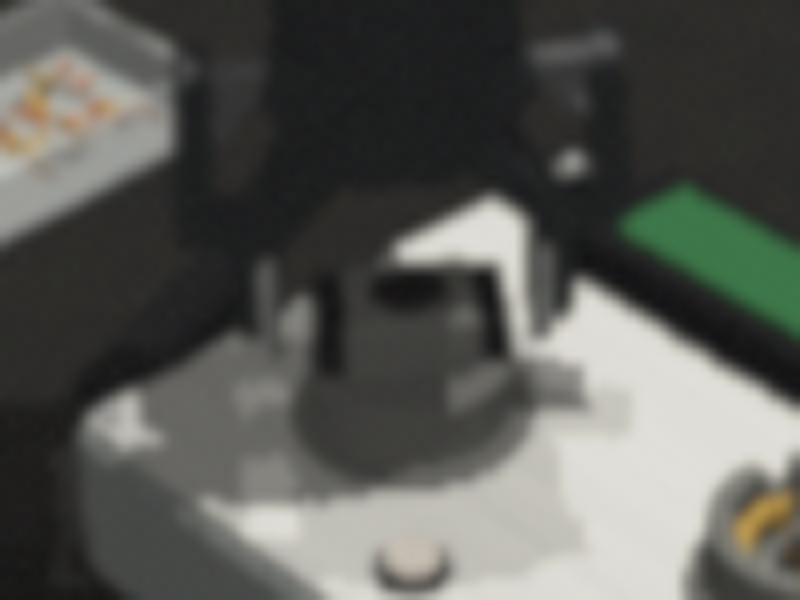

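Both tabs are clear of the fingers and the cap's disc sits on the cup. I'll retract upwards, then swing aside and measure the result.

```bash
python3 -m jog '[[0,0,-5,0,0,0,-0.85],[0,0,-15,0,0,0,-0.85],[0,0,-35,0,0,0,-0.85],[0,0,-70,0,0,0,-0.85],[0,0,-100,0,0,0,-0.85],[0,0,-120,0,0,0,-0.85]]' |grep -E 'pos|op'; python3 guard.py .2; python3 go.py .36 .15 .25 -23.3
```

```text
position: [0.5142, -0.0809, 0.2294]
opening: 0.079
  F [-0.2 -0.2  0.7] T [ 0.001 -0.025 -0.032] q6 0.0252 qd6 0.001 op 0.079
shift mm [ 150.5 -233.2  -21.5] rot [ 0.004 -0.    -0.002] q6 0.025248478801222912
```

```bash
python3 -m jog '[[15,-23,-2,0,0,0,-0.85],[35,-55,-5,0,0,0,-0.85],[60,-90,-10,0,0,0,-0.85],[83,-128,-15,0,0,0,-0.85],[106,-164,-20,0,0,0,-0.85],[126,-195,-20,0,0,0,-0.85],[140,-215,-20,0,0,0,-0.85],[150,-233,-20,0,0,0,-0.85]]' |grep -E 'pos|op'
python3 - <<'E'
from h import *
from rig import monitor
for n,(u0,u1,v0,v1) in (("top",(330,380,205,255)),("side",(275,335,205,262))):
    p,d=imaging.camera(n); cv2.imwrite(f"pics/{n}10.png",p[:,:,::-1])
    W=cloud(n,None,d)[v0:v1,u0:u1].reshape(-1,3)
    T=W[(W[:,2]>.107)&(W[:,2]<.122)&(np.hypot(W[:,0]-.514,W[:,1]+.081)<.05)]
    print(n,len(T),"z med",np.median(T[:,2]),cv2.minAreaRect((T[:,:2]*1000).astype(np.float32)))
    A=np.c_[T[:,:2],np.ones(len(T))]; print("slopes",np.linalg.lstsq(A,T[:,2],rcond=None)[0][:2])
    D=W[(W[:,2]>.085)&(W[:,2]<.096)]; print("disc",len(D),np.median(D[:,2]))
print(monitor.state()['time_s'])
E
```

```text
position: [0.3581, 0.1512, 0.2467]
opening: 0.0792
top 230 z med 0.11377486009323838 ((514.9432983398438, -80.68929290771484), (35.75652313232422, 61.652217864990234), 68.38162994384766)
slopes [ 0.00423954 -0.00403409]
disc 147 0.09033089388574932
side 239 z med 0.11519055840740522 ((514.6798706054688, -79.71499633789062), (38.69745635986328, 61.852874755859375), 69.55638885498047)
slopes [0.03970271 0.10342862]
disc 251 0.09025218061213702
18.9167
```

View pics/top10.png

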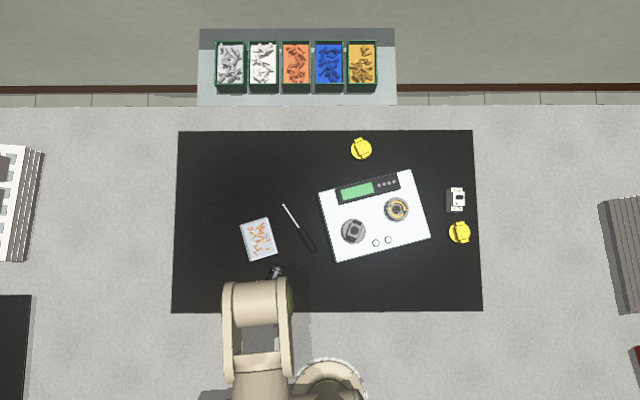

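View pics/side10.png

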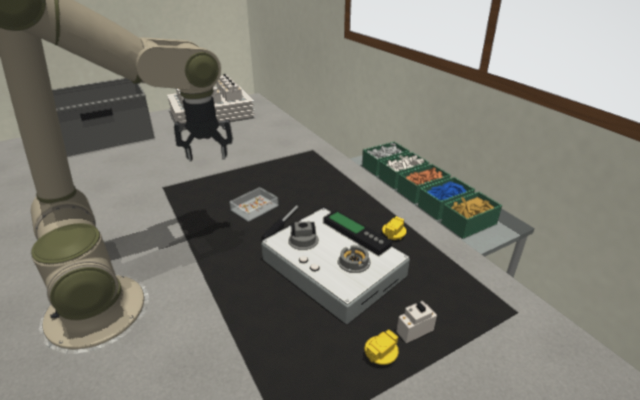

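The cap sits in the cup. Its top is at z 0.114–0.115 (0.114 expected), its disc at 0.0903 (0.090 expected), and it is within 2 mm of the cup's centre. The socket is open and the other items are where they were.

```bash
python3 -m jog '[[0,0,0,0,0,0,-0.85],[0,0,0,0,0,0,-0.85]]' |grep -E 'time|force'; python3 -c "
from rig import robot
print(robot.hand_in())"
```

```text
time_s: 19.08
contact_force: [-0.4, 1.1, 0.4]
the job is handed in; nothing more can be done
None
```

I took the cap off the socket, parked it in the cup, let go and handed the job in at about 19 s. No verdict is reported.

- **Squeeze and turn:** I pressed the tabs in by about 6.5 mm each and turned the cap anticlockwise about 1.32 rad. There the torque jumped from about 0.14 to 0.34 N m. That is above the 0.25 N m that marks the stop, because I read the torque only after each 0.03 rad step. I backed off by about 0.015 rad straight away.
- **Lift:** The pull peaked at about 4 N with a side force of up to about 4.5 N, then dropped to roughly the cap's own weight as the cap came free.
- **Parking:** The cap was set down until it met the cup floor, pressed with about 12 N. I then let the tabs out while moving down with the pads, and retracted.

**Last checks:**

| Check | Measured | Expected |
|---|---|---|
| Disc top height | 0.0903 m (both views) | 0.090 m |
| Cap top height | 0.1138 m (top view), 0.1152 m (side view) | 0.114 m |
| Distance from cup centre | 1–2 mm | under 5 mm |
| Tilt of the cap top | about 0 (top view), about 0.1 rad (side view) | under 0.07 rad |

The two views disagreed on tilt. I put the side value down to side faces of the grip block getting into that fit, since the disc heights agree. I did not check it further.

In the last pictures the breaker, screwdriver, tray and yellow caps look unmoved.

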